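Pack the bare casting in its carrying case

TASK

Stand the one bare white, unpainted lotus casting upright inside the open orange carrying case, lengthwise along the case, setting it down rather than dropping it. Then lower the hinged lid by hand all the way until it is fully closed, without letting it fall or slam. Leave the half-painted and the finished lotuses where they stand.

Things in the scene. Friction and masses are not known exactly. Their poses are not given: they have to be found in the camera images.
- lotus_raw: Bare white unpainted resin lotus holder, 0.16 kg. Origin: centre of underside, z up, y along its length. Solid (mm): pad x -35..34, y -48..54, z 0..10; leaves above it x -31..34, y -40..23, z 10..50 (65 wide across x: grip there from above) and x -21..17, y 6..43, up to z 55; bud stem 14 thick, upright at x 13, y -37, z 52..76 (can be gripped too).
- lotus_half_painted: Bystander: lotus holder of the same shape with green leaves and a white bud, loose. 64 to 69 mm across its x, about 110 mm along its y, 77 mm high; origin at the centre of the underside, z up, y along the length. 
- lotus_finished: Bystander: lotus holder of the same shape fully painted, green leaves and red bud, loose. 64 to 69 mm across its x, about 110 mm along its y, 77 mm high; origin at the centre of the underside, z up, y along the length. 
- case: Base of the orange carrying case, fixed to the bench. Outside 142 mm (x) by 182 mm (y, its length), 42 mm high; walls 6 mm, inside 130 by 170 mm; inner floor (black liner) 8 mm above the bench. Origin: centre of its underside, z up. The hinge is along its +x side; its front, where the handle comes down, faces its -x (roughly to the robot's left).
- case_hinge (a point): Middle of the hinge line, on the outer top edge of the base's +x side: 71 mm along the case's +x from its centre, 42 mm above the bench. The line runs along the case's y.
- case_handle (a point): Centre of the lid's black grip: a round bar 18 mm thick, 46 mm long, parallel to the hinge, on a tongue 18 mm wide, 40 mm in front of the lid's front face. Lid closed: 182 mm from the hinge line along the case's -x and 30 mm above it (radius 184 mm). Gripped across its ends (46 mm, along the hinge) it turns between the fingers as the lid swings.
- case_lid (a joint): Lid angle, rad: 0 closed, 1.85 fully open, leaning back. The lid is a hollow shell 56 mm deep, walls 6 mm, 0.3 kg; closed, the case is 98 mm high, 84 mm clear inside. Slight hinge friction: above about 1.5 rad it leans back open; below about 0.8 rad it falls shut by its own weight if let go.
There are look-alikes about, which are no part of the job. Several things look just like the lotus_raw: the one meant starts farthest to the robot's left.

How it is judged:
By the outcome, as a careful person would: the job done as asked, in the order asked, and still so for the second after the job is handed in, with the robot touching nothing.
It also fails if it takes over 62 s, if anything falls off the work surface, if the arm or the gripper's body presses on something with over 40 N, if the wrist force passes 120 N, or if a joint passes its speed limit or range.

ROBOT

A 7-joint arm with a two-finger parallel gripper is mounted at the origin on a cart in front of the work surface, level with it; the furniture and walls round the work are solid. World frame = base frame: x ahead of the robot, y to its left, z up, the work surface at z = 0. Lengths are in mm, angles in rad, forces in N, time in s.
With the tool pointing down it reaches from about 425 to 825 mm from the base axis. Payload 3.6 kg.
Tool frame: the origin (TCP) lies where the fingers leave the gripper's body, on its centre line; the fingertips stand 73 mm ahead of it and the grasp point (between the pads) lies bot.grip_point_offset ahead of it (bot.grip_point_offset is the distance from the TCP to the grasp point, in mm); z points along the fingers, y is the line along which they close (so a half turn about z gives the same grasp; the last joint's range is limited). The gripper opens to 85 mm and grips with 20 to 120 N. Pads are 22 mm wide; open, the fingers measure 114 mm over their backs; the gripper's body (76 mm by 85 mm) begins 54 mm behind the grasp point. The pads swing forward as they close: fully open they stand 13 mm farther back than shut.
Start: joints at [-1.222, 0.615, -0.013, 1.423, 0.008, 1.103, -0.04], TCP at [238.53, 604.625, 303.897] pointing down, gripper open.
Joint ranges: [-3.12, 3.12], [-0.3, 2.06], [-1.34, 1.32], [0.26, 2.42], [-1.36, 4.5], [0.01, 1.98], [-2.84, 2.84]. Speed limits (rad/s): [2.79, 2.79, 3.14, 3.14, 3.14, 3.14, 3.14].

INTERFACE

Orientations are given as [roll, pitch, yaw] about the fixed x, y, z axes, in that order (R = Rz(yaw) Ry(pitch) Rx(roll)).
In Python, from rig import bot, imaging, order gives the robot as it stands. The module is installed in compiled form; this text tells all that it offers.
- The arm moves only by the shell command python3 -m creep 'ROWS' [FORCE]. ROWS is JSON, a list that holds one entry, the list of rows, each a list of 7 numbers: the shift along the tool's x, y, z scaled (see below), then the turn, a rotation vector about the tool's x, y, z scaled (see below), then the opening, from 0 (shut) to 1 (fully open). In form: [[[tx, ty, tz, rx, ry, rz, hand], ...]]. A call has 1 to 8 rows; each row is the pose to reach, as a shift and turn from the pose commanded when the call began, along the tool's axes at that moment, turning the shorter way round; what a row does not reach only later rows make up. The controller multiplies each number of a shift by 50 cm and each number of a turn by 180 degrees. A row lasts 1/10 s, in which the tool goes at most 50 mm and 8.59 degrees, less where a joint would pass 70% of its speed; a pose out of reach is approached as far as the arm can. A call with a number of a shift or a turn outside -1 to 1 is refused whole. A call with a gripper value outside its range is refused whole. The fingers move at their own pace and stop on an object; FORCE is the grip in N (left out, the last holds). Time passes only in rows, so rows that repeat a pose let the fingers close. It gives the time, the measured TCP pose, the force, the opening and the grip force at its end, in the units of the state.
- bot.get_state(): the state, without advancing time (a new reading comes with each control period).
- imaging.snapshot(name): name is "scene" or "top" or "wrist"; returns the picture (400x640x3 uint8, blue, green, red); there is no depth.
- imaging.camera_model(name): a dict with "fx", "fy", "cx", "cy" (pixels), "D" ([k1, k2, p1, p2, k3] as OpenCV has them; the pictures are not rectified), "R" (3x3) and "t" (3): a world point X has camera coordinates R X + t. Camera axes: x right, y down, z forward; pixel columns grow to the right and rows downward; lengths in mm; the calibration is good to about 2 mm. A picture is of the moment at which its call begins: read the wrist's pose just before it. camera_model takes no time and is no camera call; for the wrist camera it gives the pose at the moment of the call.
- order.hand_in(): hands the job in; it is judged then, once.
The state is a dict: "t": time; "joint_positions": joint angles; "joint_velocities": joint speeds; "effort": joint torques, N m; "tool_pos": TCP position; "tcp_rot": TCP orientation; "contact_force": force on the tool from outside, world axes, zero at the start; "ft_torque": the same for the moment, N m; "gripper_width": finger opening in mm; "gripper_force": force on a finger pad.
Only numpy, scipy, OpenCV 4.12 (cv2) and the standard library are available. Lean on these libraries where they do the work, as an engineer would, in place of code of your own. Each camera call takes 0.05 s, during which the arm holds its last target. There are 200 camera calls.

## Working session

There is one attempt and no reset: what is moved stays moved. The work goes in short steps, Python scripts to look and compute and a shell command to move; the robot and the scene stay as the last step left them, time stands still between calls to the robot, and variables do not carry over. Pictures are saved under pics/ and viewed, at most 10 in all, crops included, and the job is handed in when it is done.

```bash
mkdir -p pics; cat > h.py <<'E'
import numpy as np,cv2,json
from scipy.spatial.transform import Rotation as Ro
from rig import bot,imaging,order
def ray(m,uv):
    K=np.array([[m['fx'],0,m['cx']],[0,m['fy'],m['cy']],[0,0,1.]])
    p=cv2.undistortPoints(np.array([[uv]],float),K,np.array(m['D'],float))[0,0]
    R=np.array(m['R']);t=np.array(m['t']);return -R.T@t,R.T@np.array([p[0],p[1],1])
def onz(m,uv,z):
    c,d=ray(m,uv);return c+d*(z-c[2])/d[2]
def proj(m,X):
    K=np.array([[m['fx'],0,m['cx']],[0,m['fy'],m['cy']],[0,0,1.]])
    return cv2.projectPoints(np.atleast_2d(np.array(X,float)),cv2.Rodrigues(np.array(m['R'],float))[0],np.array(m['t'],float),K,np.array(m['D'],float))[0][:,0]
E
python3 - <<'E'
from h import *
s=bot.get_state();print({k:np.round(v,3).tolist() for k,v in s.items()},bot.grip_point_offset)
for n in("scene","top"):
    cv2.imwrite(f'pics/{n}0.png',imaging.snapshot(n)); m=imaging.camera_model(n);print(n,-np.array(m['R']).T@np.array(m['t']),m['fx'],np.round(m['R'],2).tolist())
E
```

```text
{'t': 0.0, 'joint_positions': [-1.221, 0.616, -0.013, 1.425, 0.008, 1.103, -0.04], 'joint_velocities': [-0.001, -0.0, -0.001, -0.0, 0.0, -0.0, -0.002], 'effort': [0.001, -46.922, 0.259, -17.103, 0.01, 0.01, 0.0], 'tool_pos': [238.351, 604.106, 302.728], 'tcp_rot': [-3.139, 0.0, 2.766], 'contact_force': [0.464, 0.951, 0.171], 'ft_torque': [-0.03, 0.028, -0.003], 'gripper_force': 0.0, 'gripper_width': 85.086} 53.900000000000006
scene [-344.72852692 -501.40189433  715.54382144] 488.5519731459289 [[0.56, -0.83, 0.02], [-0.42, -0.3, -0.86], [0.71, 0.47, -0.52]]
top [ 356.86388443   65.60344679 1500.28837593] 510.08254358871227 [[0.02, -1.0, 0.02], [-0.99, -0.02, -0.13], [0.13, -0.01, -0.99]]
```

View pics/top0.png

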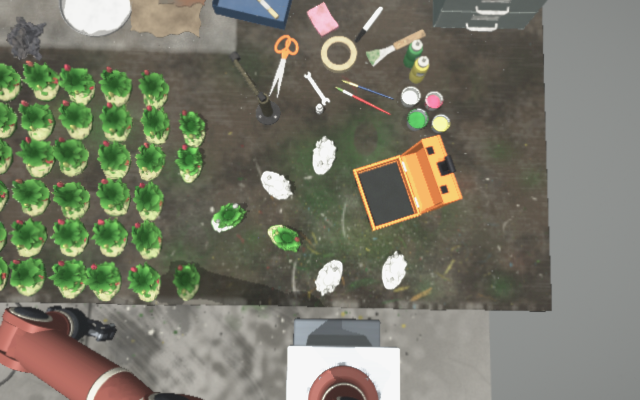

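View pics/scene0.png

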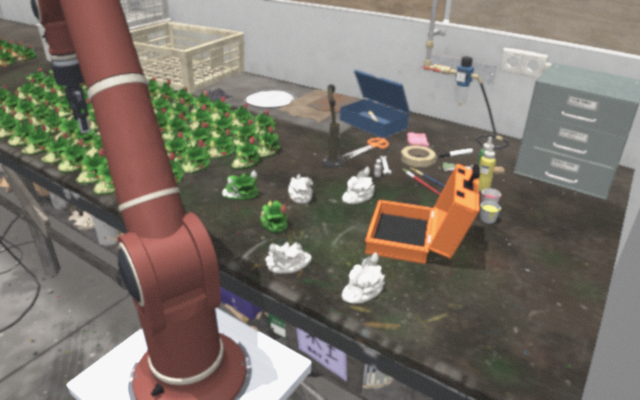

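The top view shows four bare white castings, at (276,185), (323,155), (329,277) and (394,271). The half-painted one is at (228,217) and the finished one at (284,238). The robot's left is image left, so the target is the one at (276,185). The case base is at about (390,193), with its lid to the right of it.

```bash
python3 - <<'E'
from h import *
im=cv2.imread('pics/top0.png');m=imaging.camera_model('top')
a=cv2.resize(im[160:212,250:302],(390,390),interpolation=cv2.INTER_CUBIC)
b=cv2.resize(im[130:234,345:469],(410,344),interpolation=cv2.INTER_CUBIC)
c=np.zeros((390,800,3),np.uint8);c[:,:390]=a;c[:344,390:]=b;cv2.imwrite('pics/crop1.png',c)
hsv=cv2.cvtColor(im,cv2.COLOR_BGR2HSV)
w=cv2.inRange(hsv,(0,0,150),(180,45,255))
n,l,st,ce=cv2.connectedComponentsWithStats(w)
for i in range(1,n):
    if 200<st[i,4]<2000 and 120<ce[i,1]<300:
        pts=np.argwhere(l==i)[:,::-1].astype(float)
        W=np.array([onz(m,p,30)[:2] for p in pts]);r=cv2.minAreaRect(W.astype(np.float32));print(ce[i],st[i,4],W.mean(0),r)
o=cv2.inRange(hsv,(5,150,100),(20,255,255));o[:130]=0
k=cv2.inRange(hsv,(0,0,0),(180,255,60))
pts=np.argwhere(o)[:,::-1];pts=pts[(pts[:,0]>345)&(pts[:,0]<470)&(pts[:,1]<235)]
for d in [(-1,0),(0,1),(-1,1),(-1,-1),(1,1),(0,-1),(1,0)]:
    p=pts[np.argmax(pts@np.array(d))];print(d,p,[onz(m,p,z)[:2].round().tolist() for z in(0,42)])
E
```

```text
[323.07121212 155.56212121] 660 [698.68395149  70.81662874] ((699.982421875, 70.1572265625), (64.4145736694336, 115.74849700927734), 84.86302185058594)
[275.61750405 184.7649919 ] 617 [608.44816618 207.2972507 ] ((609.8319702148438, 206.66485595703125), (104.35122680664062, 66.83728790283203), 40.89442825317383)
[393.32892805 270.73568282] 681 [ 366.51543528 -137.53856655] ((366.6829833984375, -137.41419982910156), (67.62576293945312, 106.15026092529297), 59.404319763183594)
[328.78059701 276.6238806 ] 670 [346.10909317  46.92350872] ((346.676513671875, 45.519371032714844), (65.5954360961914, 106.46910095214844), 50.882484436035156)
(-1, 0) [353 171] [[661.0, -20.0], [652.0, -17.0]]
(0, 1) [372 229] [[488.0, -78.0], [484.0, -74.0]]
(-1, 1) [372 229] [[488.0, -78.0], [484.0, -74.0]]
(-1, -1) [353 171] [[661.0, -20.0], [652.0, -17.0]]
(1, 1) [461 198] [[586.0, -342.0], [579.0, -331.0]]
(0, -1) [436 135] [[777.0, -269.0], [765.0, -260.0]]
(1, 0) [461 195] [[595.0, -343.0], [588.0, -331.0]]
```

View pics/crop1.png

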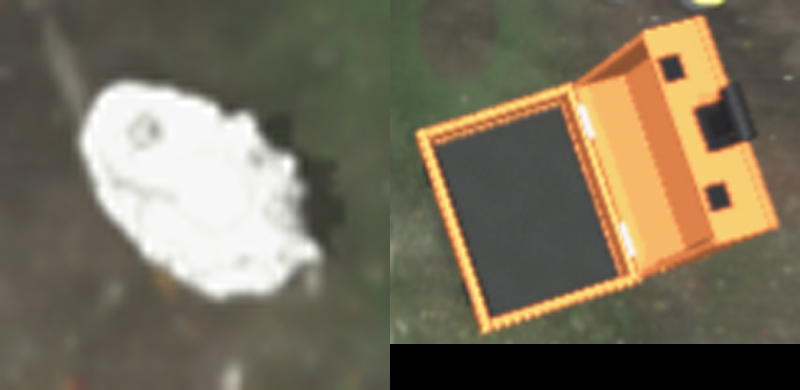

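The crop confirms a bare white casting, long axis upper-left to lower-right, and an open, empty case. I'll move over the casting for a close wrist view.

```bash
cat >> h.py <<'E'
def rel(pos,yaw_deg):
    s=bot.get_state();R=Ro.from_euler('xyz',s['tcp_rot'])
    d=R.inv().apply(np.array(pos)-s['tool_pos'])/500
    r=(R.inv()*Ro.from_euler('xyz',[np.pi,0,np.radians(yaw_deg)])).as_rotvec()/np.pi
    print('rel',np.round(d,4),np.round(r,4),'dist',np.linalg.norm(d)*500,'deg',np.linalg.norm(r)*180)
E
python3 - <<'E'
from h import *
m=imaging.camera_model('wrist');s=bot.get_state();R=Ro.from_euler('xyz',s['tcp_rot'])
c=-np.array(m['R']).T@np.array(m['t']);print(R.inv().apply(c-s['tool_pos']),R.inv().apply(np.array(m['R'])[2]),m['fx'])
rel([590,190,280],40.9)
m=imaging.camera_model('top')
P=np.array([onz(m,(345+x/3.306,130+y/3.306),42)[:2] for x,y in [(25,132),(185,85),(247,280),(95,332)]])
print(P,P.mean(0))
E
```

```text
[ 72.14433534   0.51461863 -69.9537946 ] [-0.27921961 -0.00181596  0.96022555] 341.46339146136296
rel [-0.9582 -0.5124  0.0469] [-5.000e-04  8.000e-04  6.532e-01] dist 543.7953776207618 deg 117.57357820315676
[[ 655.15475964  -15.94504701]
 [ 700.59265404 -156.86394768]
 [ 528.19366483 -211.39842752]
 [ 479.92096121  -79.22754668]] [ 590.96550993 -115.85874222]
```

```bash
R='-0.958,-0.512,0.046,0,0,0.653,1'; python3 -m creep '[[[-0.958,-0.512,0.046,0,0,0.653,1],[-0.958,-0.512,0.046,0,0,0.653,1],[-0.958,-0.512,0.046,0,0,0.653,1],[-0.958,-0.512,0.046,0,0,0.653,1],[-0.958,-0.512,0.046,0,0,0.653,1],[-0.958,-0.512,0.046,0,0,0.653,1],[-0.958,-0.512,0.046,0,0,0.653,1],[-0.958,-0.512,0.046,0,0,0.653,1]]]' 40
python3 -c "
from h import *
rel([590,190,280],40.9)"
```

```text
t: 0.9
tool_pos: [498.0, 298.4, 286.7]
tcp_rot: [-3.141, 0.0, 1.56]
contact_force: [-0.1, 0.1, 0.3]
gripper_width: 85.4
gripper_force: 0.0
rel [-0.2147  0.1863  0.0132] [-2.000e-04  1.000e-04  2.693e-01] dist 142.30164451397636 deg 48.47880653107321
```

```bash
python3 -m creep '[[[-0.215,0.186,0.013,0,0,0.269,1],[-0.215,0.186,0.013,0,0,0.269,1],[-0.215,0.186,0.013,0,0,0.269,1],[-0.215,0.186,0.013,0,0,0.269,1],[-0.215,0.186,0.013,0,0,0.269,1],[-0.215,0.186,0.013,0,0,0.269,1],[-0.215,0.186,0.013,0,0,0.269,1]]]'
python3 - <<'E'
from h import *
m=imaging.camera_model('wrist');im=imaging.snapshot('wrist');cv2.imwrite('pics/w1.png',im)
np.save('wm.npy',m,allow_pickle=True)
w=cv2.inRange(cv2.cvtColor(im,cv2.COLOR_BGR2HSV),(0,0,140),(180,50,255))
n,l,st,ce=cv2.connectedComponentsWithStats(w)
for i in range(1,n):
    if st[i,4]>2000:
        pts=np.argwhere(l==i)[:,::-1].astype(float)[::7]
        W=np.array([onz(m,p,25)[:2] for p in pts]);r=cv2.minAreaRect(W.astype(np.float32));print(ce[i],st[i],W.mean(0),r)
E
```

```text
t: 1.6
tool_pos: [589.4, 192.3, 279.7]
tcp_rot: [-3.141, 0.002, 0.721]
contact_force: [-0.5, 0.3, 0.0]
gripper_width: 85.5
gripper_force: 0.0
[319.0061904  145.43951815] [ 284   87   72  118 5977] [612.36833879 206.94945662] ((611.3509521484375, 205.62899780273438), (111.06581115722656, 67.51876068115234), 43.141212463378906)
[485.35897026 166.96322354] [ 426  129  128   78 6254] [704.74376234  71.2913882 ] ((707.838623046875, 67.66449737548828), (70.01341247558594, 128.74874877929688), 55.82318878173828)
[ 23.145173   310.43939027] [   0  247   77  127 4133] [244.05785557 340.65491692] ((236.14620971679688, 320.2084655761719), (182.95668029785156, 89.96881103515625), 23.75916290283203)
```

View pics/w1.png

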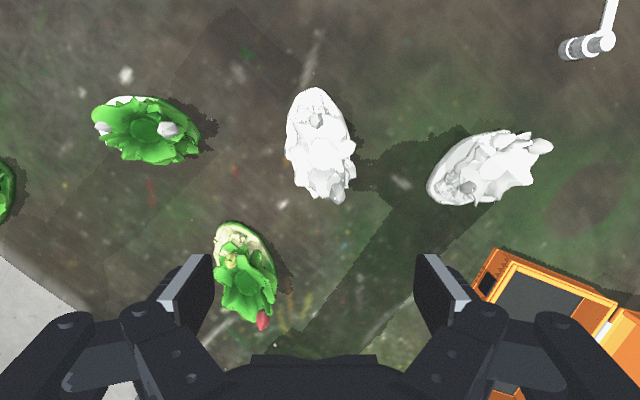

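The wrist view shows the target at (319,145), pad end at the top (310,88) and bud end at the bottom (338,200). The half-painted one is at (148,130), the finished one at (245,275), and another white one at (487,168). I'll crop in to get its exact axis.

```bash
python3 - <<'E'
import cv2
im=cv2.imread('pics/w1.png');cv2.imwrite('pics/c2.png',cv2.resize(im[78:213,260:380],None,fx=4.4,fy=4.4,interpolation=cv2.INTER_CUBIC))
E
```

```text
(no output)
```

View pics/c2.png

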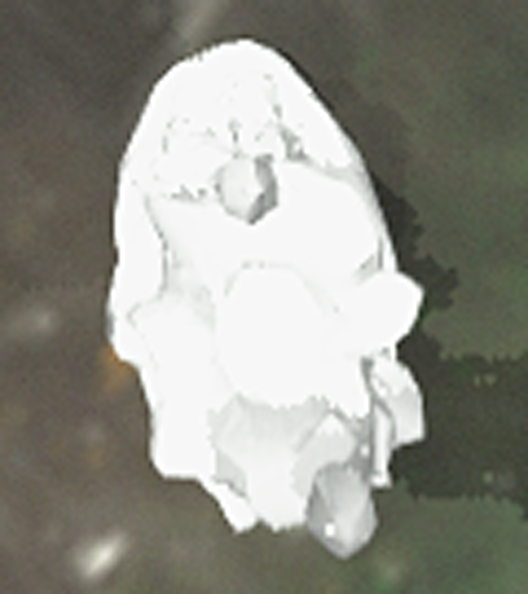

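The crop shows the pad's apex at (315,87), the bud's tip at (338,195) and the pad's left edge at (285,151) in full-image pixels.

```bash
python3 - <<'E'
from h import *
m=np.load('wm.npy',allow_pickle=True).item()
bud=onz(m,(337.7,194),70)[:2];apex=onz(m,(315.2,87.1),8)[:2];L=onz(m,(285,150.7),6)[:2]
print(bud,apex,L,np.linalg.norm(apex-bud),'expect',np.hypot(13,91))
d=apex-bud;a=np.degrees(np.arctan2(d[1],d[0]));y=a-np.degrees(np.arctan2(91,-13))+90
print('lotus y dir',y)
for y in (y,43):
    u=np.array([np.cos(np.radians(y)),np.sin(np.radians(y))]);x=np.array([u[1],-u[0]])
    print(apex-54*u, bud+37*u-13*x, 'L x', (L-(apex-54*u))@x,'mid',(apex-54*u+bud+37*u-13*x)/2)
    o=(apex-54*u+bud+37*u-13*x)/2; g=o+1.5*x-8*u; print('grasp',g); rel([g[0],g[1],140],y)
E
```

```text
[596.3036825  172.66650737] [650.59303037 245.47945806] [584.3683844  227.79440646] 90.8243308832906 expect 91.92388155425118
lotus y dir 45.161679981500384
[612.51716485 207.18809526] [613.17441042 208.06959395] L x -34.4899684915878 mid [612.84578764 207.62884461]
grasp [608.26856764 200.89838719]
rel [0.04   0.0122 0.2796] [-0.0001  0.0004 -0.0208] dist 141.37758285020456 deg 3.7362363658016444
[611.09993048 208.65154662] [614.49779078 207.40804482] L x -32.2310719918146 mid [612.79886063 208.02979572]
grasp [607.97102856 201.47677828]
rel [0.0403 0.0109 0.2796] [-0.0001  0.0004 -0.0087] dist 141.37450146334137 deg 1.5757101569845162
```

```bash
python3 -m creep '[[[0.04,0.012,0.2,0,0,-0.021,1],[0.04,0.012,0.2,0,0,-0.021,1],[0.04,0.012,0.3,0,0,-0.021,1],[0.04,0.012,0.34,0,0,-0.021,1],[0.04,0.012,0.36,0,0,-0.021,1],[0.04,0.012,0.38,0,0,-0.021,1],[0.04,0.012,0.391,0,0,-0.021,1],[0.04,0.012,0.391,0,0,-0.021,1]]]' 40
python3 -m creep '[[[0,0,0,0,0,0,0.7],[0,0,0,0,0,0,0.5],[0,0,0,0,0,0,0.4],[0,0,0,0,0,0,0.4],[0,0,0,0,0,0,0.4]]]' 40
```

```text
t: 2.45
tool_pos: [609.1, 200.9, 85.6]
tcp_rot: [3.141, -0.001, 0.787]
contact_force: [0.2, -0.1, 0.4]
gripper_width: 85.4
gripper_force: 0.0
t: 2.95
tool_pos: [609.6, 200.9, 87.0]
tcp_rot: [3.141, -0.003, 0.786]
contact_force: [-1.3, -0.1, 5.3]
gripper_width: 61.4
gripper_force: 42.2
```

```bash
python3 -m creep '[[[0,0,-0.04,0,0,0,0.4],[0,0,-0.1,0,0,0,0.4],[0,0,-0.2,0,0,0,0.4],[0,0,-0.28,0,0,0,0.4],[0,0,-0.3,0,0,0,0.4],[0,0,-0.3,0,0,0,0.4]]]'
python3 - <<'E'
from h import *
C=np.array([591,-115.]);a=np.radians(18.7);y=np.array([np.cos(a),np.sin(a)]);x=np.array([y[1],-y[0]])
g=C+1.5*x-8*y;print(g);rel([*g,235],18.7)
E
```

```text
t: 3.55
tool_pos: [609.5, 200.9, 237.4]
tcp_rot: [3.14, -0.004, 0.787]
contact_force: [0.3, -0.0, -1.4]
gripper_width: 61.3
gripper_force: 43.9
[ 583.90323726 -118.98571934]
rel [-0.4892  0.4154  0.0035] [ 0.0003 -0.0015  0.1466] dist 320.8964739873456 deg 26.38977124848258
```

```bash
python3 -m creep '[[[-0.489,0.415,0,0,0,0.147,0.4],[-0.489,0.415,0,0,0,0.147,0.4],[-0.489,0.415,0,0,0,0.147,0.4],[-0.489,0.415,0,0,0,0.147,0.4],[-0.489,0.415,0,0,0,0.147,0.4],[-0.489,0.415,0,0,0,0.147,0.4],[-0.489,0.415,0,0,0,0.147,0.4],[-0.489,0.415,0,0,0,0.147,0.4]]]'
python3 - <<'E'
from h import *
g=[583.9,-119]
rel([*g,180],18.7)
m=imaging.camera_model('wrist');im=imaging.snapshot('wrist');cv2.imwrite('pics/w2.png',im);np.save('wm2.npy',m,allow_pickle=True)
E
```

```text
t: 4.35
tool_pos: [580.5, -124.3, 233.4]
tcp_rot: [3.14, 0.005, 0.316]
contact_force: [-0.2, 0.4, -0.8]
gripper_width: 61.2
gripper_force: 43.9
rel [ 0.0103 -0.0082  0.1067] [ 0.0005  0.0015 -0.0034] dist 53.72855017075819 deg 0.671737709185451
```

View pics/w2.png

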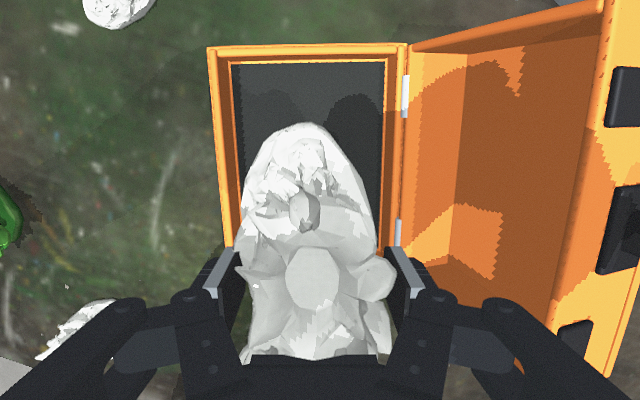

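The wrist view shows the casting upright over the case. The far rim corners are at (208,46) and (405,43), with the hinge edge at (405,43)–(398,245).

```bash
python3 - <<'E'
from h import *
m=np.load('wm2.npy',allow_pickle=True).item();s=bot.get_state();print(s['tool_pos'],s['tcp_rot'])
A,B,F=[onz(m,p,42)[:2] for p in((208,46),(405,43),(222,248))]
print(A,B,F,np.linalg.norm(A-B))
d=B-A;e=A-F;print(np.degrees(np.arctan2(d[1],d[0]))+90,np.degrees(np.arctan2(e[1],e[0])))
a=np.radians(18.7);y=np.array([np.cos(a),np.sin(a)]);x=np.array([y[1],-y[0]])
print((A+B)/2-91*y, proj(m,[[*(np.array([591,-115])+sx*71*x+91*y),42] for sx in(-1,1)]))
E
```

```text
[ 581.41404788 -120.69876869  233.08484361] [-3.14013441  0.00374062  0.32032401]
[658.15448303 -19.16394875] [ 703.52458759 -152.26094479] [508.53956922 -66.55179667] 140.61741265911508
18.823216974204612 17.57466680724175
[ 594.64340003 -114.88822891] [[205.96569554  51.00710046]
 [404.23055605  48.40499519]]
```

```bash
python3 -c "
from h import *
rel([585,-119,100],18.6)"
python3 -m creep '[[[0.007,0,0.05,0,0,0,0.4],[0.008,0,0.12,0,0,0,0.4],[0.008,0,0.18,0,0,0,0.4],[0.008,0,0.21,0,0,0,0.4],[0.008,0,0.23,0,0,0,0.4],[0.008,0,0.23,0,0,0,0.4]]]'
python3 -c "
from h import *
rel([585,-119,95],18.6)"
```

```text
rel [ 0.0089 -0.0006  0.2661] [-0.0005  0.0012 -0.0014] dist 133.14398396281476 deg 0.3374829764581651
t: 5.0
tool_pos: [586.4, -116.5, 118.8]
tcp_rot: [-3.14, 0.002, 0.326]
contact_force: [-0.5, -0.4, -1.0]
gripper_width: 61.6
gripper_force: 43.9
rel [-0.0042  0.0038  0.0475] [-0.0005  0.0006  0.0005] dist 23.930073231856216 deg 0.16509688531079458
```

```bash
python3 -m creep '[[[-0.002,0.003,0.01,0,0,0,0.4],[-0.002,0.003,0.02,0,0,0,0.4],[-0.002,0.003,0.03,0,0,0,0.4],[-0.002,0.003,0.036,0,0,0,0.4],[-0.002,0.003,0.04,0,0,0,0.4],[-0.002,0.003,0.043,0,0,0,0.4],[-0.002,0.003,0.043,0,0,0,0.4]]]'
```

```text
t: 5.7
tool_pos: [586.3, -119.3, 98.3]
tcp_rot: [-3.141, 0.0, 0.325]
contact_force: [-1.1, -0.6, -0.9]
gripper_width: 60.9
gripper_force: 43.9
```

```bash
python3 -m creep '[[[0,0,0.002,0,0,0,0.4],[0,0,0.004,0,0,0,0.4],[0,0,0.006,0,0,0,0.4],[0,0,0.006,0,0,0,0.4]]]'
```

```text
t: 6.1
tool_pos: [586.2, -119.3, 95.3]
tcp_rot: [-3.142, 0.0, 0.325]
contact_force: [0.3, 0.2, -1.2]
gripper_width: 61.3
gripper_force: 43.9
```

```bash
python3 -m creep '[[[0,0,0.002,0,0,0,0.4],[0,0,0.004,0,0,0,0.4],[0,0,0.006,0,0,0,0.4],[0,0,0.006,0,0,0,0.4]]]'
```

```text
t: 6.5
tool_pos: [586.3, -119.4, 94.9]
tcp_rot: [-3.141, -0.001, 0.325]
contact_force: [-4.1, 1.6, 13.1]
gripper_width: 61.1
gripper_force: 44.5
```

```bash
python3 -m creep '[[[0,0,-0.002,0,0,0,0.75],[0,0,-0.003,0,0,0,0.8],[0,0,-0.003,0,0,0,0.88],[0,0,-0.003,0,0,0,0.88]]]'
python3 -m creep '[[[0,0,-0.03,0,0,0,0.88],[0,0,-0.1,0,0,0,0.88],[0,0,-0.2,0,0,0,0.88],[0,0,-0.3,0,0,0,0.88],[0,0,-0.4,0,0,0,1],[0,0,-0.46,0,0,0,1],[0,0,-0.46,0,0,0,1]]]'
python3 - <<'E'
from h import *
cv2.imwrite('pics/w3.png',imaging.snapshot('wrist'));m=imaging.camera_model('wrist')
im=imaging.snapshot('top');cv2.imwrite('pics/top1.png',im);cv2.imwrite('pics/sc1.png',imaging.snapshot('scene'))
s=bot.get_state();print(s['tool_pos'],s['tcp_rot'])
np.save('wm3.npy',m,allow_pickle=True)
C=np.array([592,-115.]);a=np.radians(18.7);y=np.array([np.cos(a),np.sin(a)]);x=np.array([y[1],-y[0]])
H=[[*(C+150*x+k*y),208] for k in(-23,0,23)];print(H);print('wrist',proj(m,H));print('top',proj(imaging.camera_model('top'),H));print('scene',proj(imaging.camera_model('scene'),H))
E
```

```text
t: 6.9
tool_pos: [586.3, -119.4, 93.7]
tcp_rot: [3.142, 0.0, 0.325]
contact_force: [0.0, 0.2, 0.4]
gripper_width: 75.3
gripper_force: 0.0
t: 7.6
tool_pos: [587.9, -121.1, 330.6]
tcp_rot: [3.135, -0.01, 0.324]
contact_force: [1.1, -0.3, -0.3]
gripper_width: 85.6
gripper_force: 0.0
[ 585.68913229 -118.94349378  323.61712443] [-3.14042921e+00  9.79934098e-04  3.24917385e-01]
[[np.float64(618.3061121996927), np.float64(-264.4556404453749), 208], [np.float64(640.0919485878514), np.float64(-257.08154166190434), 208], [np.float64(661.8777849760102), np.float64(-249.7074428784338), 208]]
wrist [[549.98192273 246.48682485]
 [557.16296854 211.43382439]
 [564.4310173  174.18622377]]
top [[452.40513291 173.1975242 ]
 [449.4734244  164.84959131]
 [446.55612281 156.53415643]]
scene [[473.89889187 177.44780372]
 [473.93875281 172.69061089]
 [473.97456473 168.0993824 ]]
```

View pics/w3.png

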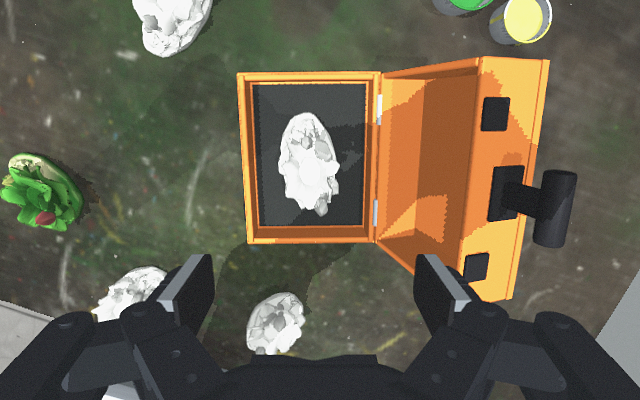

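The casting stands upright and centred in the case, lengthwise. The grip bar is seen from (552,245) to (566,172), which matches the predicted open-lid handle at (640,-257,208). I'll go to the handle next.

```bash
python3 -c "
from h import *
rel([640,-257,330],108.7)"
python3 -m creep '[[[0.013,0.296,-0.01,0,0,-0.5,1],[0.013,0.296,-0.01,0,0,-0.5,1],[0.013,0.296,-0.01,0,0,-0.5,1],[0.013,0.296,-0.01,0,0,-0.5,1],[0.013,0.296,-0.01,0,0,-0.5,1],[0.013,0.296,-0.01,0,0,-0.5,1],[0.013,0.296,-0.01,0,0,-0.5,1],[0.013,0.296,-0.01,0,0,-0.5,1]]]'
python3 -c "
from h import *
rel([640,-257,330],108.7)"
```

```text
rel [ 0.0148  0.2963 -0.0131] [-5.000e-04 -0.000e+00 -5.005e-01] dist 148.49245893931243 deg 90.08367092383084
t: 8.55
tool_pos: [639.0, -257.1, 326.3]
tcp_rot: [-3.137, -0.002, 1.531]
contact_force: [-0.2, 0.8, -0.6]
gripper_width: 85.4
gripper_force: 0.0
rel [ 0.0004  0.0019 -0.0074] [-0.0014 -0.0009 -0.1166] dist 3.804167957876937 deg 20.992640843237975
```

```bash
python3 -m creep '[[[0,0.002,0,0,0,-0.117,1],[0,0.002,0,0,0,-0.117,1],[0,0.002,0,0,0,-0.117,1],[0,0.002,0,0,0,-0.117,1]]]'
python3 - <<'E'
from h import *
rel([640,-257,260],108.7)
m=imaging.camera_model('wrist');im=imaging.snapshot('wrist')
cv2.imwrite('pics/w4.png',im)
H=np.array([640,-257.]);a=np.radians(18.7);y=np.array([np.cos(a),np.sin(a)])
print(proj(m,[[*(H+k*y),208] for k in(-23,0,23)]))
E
```

```text
t: 8.95
tool_pos: [640.1, -257.3, 326.7]
tcp_rot: [-3.138, -0.003, 1.892]
contact_force: [-0.0, 0.5, 0.2]
gripper_width: 85.6
gripper_force: 0.0
rel [0.0003 0.0005 0.1333] [-0.001  -0.001  -0.0016] dist 66.66206415242935 deg 0.38979147190693825
[[276.84325658 225.83716179]
 [315.80047056 225.68761266]
 [354.79852139 225.49767443]]
```

View pics/w4.png

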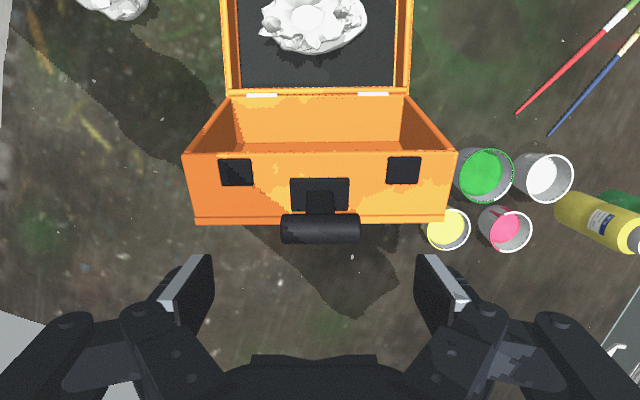

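The wrist view shows the bar from (281,229) to (360,229). Its centre is 4 px right of and 3 px below the prediction, about 2 mm off, so I'll correct for that and descend.

```bash
python3 -m creep '[[[-0.002,0.004,0.04,0,0,0,1],[-0.002,0.005,0.08,0,0,0,1],[-0.002,0.005,0.11,0,0,0,1],[-0.002,0.005,0.13,0,0,0,1],[-0.002,0.005,0.133,0,0,0,1],[-0.002,0.005,0.133,0,0,0,0.7],[-0.002,0.005,0.133,0,0,0,0.6],[-0.002,0.005,0.133,0,0,0,0.5]]]' 40
python3 -m creep '[[[0,0,0,0,0,0,0.3],[0,0,0,0,0,0,0.3],[0,0,0,0,0,0,0.3],[0,0,0,0,0,0,0.3]]]' 40
```

```text
t: 9.8
tool_pos: [643.8, -258.0, 263.8]
tcp_rot: [3.14, 0.002, 1.892]
contact_force: [-2.6, 1.7, 4.7]
gripper_width: 45.4
gripper_force: 40.7
t: 10.2
tool_pos: [643.8, -257.9, 263.8]
tcp_rot: [3.14, 0.001, 1.893]
contact_force: [-1.5, 0.8, 5.6]
gripper_width: 45.1
gripper_force: 42.8
```

Gripped at 45 mm. Next I'll work out the closing arc in tool axes.

```bash
python3 - <<'E'
import numpy as np
P=lambda t:np.array([-184*np.cos(np.pi-.1634-t),-184*np.sin(np.pi-.1634-t)])/500
for T in ([1.85,1.80,1.74,1.68,1.62,1.56,1.50,1.44,1.38],[1.38,1.32,1.26,1.2,1.14,1.08,1.02,.96,.9],[.9,.84,.78,.72,.66,.6,.54,.48,.42],[.42,.37,.32,.28,.24,.2,.16,.13,.1],[.1,.08,.06,.045,.03,.015,0]):
    print([list(np.round(P(t)-P(T[0]),3)) for t in T[1:]])
E
```

```text
[[np.float64(0.017), np.float64(-0.007)], [np.float64(0.037), np.float64(-0.015)], [np.float64(0.059), np.float64(-0.022)], [np.float64(0.08), np.float64(-0.027)], [np.float64(0.102), np.float64(-0.031)], [np.float64(0.124), np.float64(-0.034)], [np.float64(0.146), np.float64(-0.035)], [np.float64(0.168), np.float64(-0.035)]]
[[np.float64(0.022), np.float64(0.001)], [np.float64(0.044), np.float64(0.004)], [np.float64(0.066), np.float64(0.008)], [np.float64(0.087), np.float64(0.013)], [np.float64(0.108), np.float64(0.019)], [np.float64(0.129), np.float64(0.027)], [np.float64(0.149), np.float64(0.036)], [np.float64(0.169), np.float64(0.046)]]
[[np.float64(0.019), np.float64(0.011)], [np.float64(0.037), np.float64(0.024)], [np.float64(0.055), np.float64(0.037)], [np.float64(0.071), np.float64(0.052)], [np.float64(0.087), np.float64(0.067)], [np.float64(0.102), np.float64(0.084)], [np.float64(0.116), np.float64(0.101)], [np.float64(0.128), np.float64(0.119)]]
[[np.float64(0.01), np.float64(0.016)], [np.float64(0.019), np.float64(0.032)], [np.float64(0.025), np.float64(0.045)], [np.float64(0.031), np.float64(0.058)], [np.float64(0.037), np.float64(0.072)], [np.float64(0.042), np.float64(0.086)], [np.float64(0.045), np.float64(0.096)], [np.float64(0.048), np.float64(0.107)]]
[[np.float64(0.002), np.float64(0.007)], [np.float64(0.004), np.float64(0.014)], [np.float64(0.005), np.float64(0.02)], [np.float64(0.006), np.float64(0.025)], [np.float64(0.007), np.float64(0.031)], [np.float64(0.008), np.float64(0.036)]]
```

```bash
python3 -m creep '[[[0.017,0,-0.011,0,0,0,0.3],[0.037,0,-0.02,0,0,0,0.3],[0.059,0,-0.027,0,0,0,0.3],[0.08,0,-0.032,0,0,0,0.3],[0.102,0,-0.036,0,0,0,0.3],[0.124,0,-0.039,0,0,0,0.3],[0.146,0,-0.040,0,0,0,0.3],[0.168,0,-0.040,0,0,0,0.3]]]' 40
```

```text
t: 11.0
tool_pos: [616.2, -177.7, 282.4]
tcp_rot: [-3.141, 0.001, 1.892]
contact_force: [2.1, -2.9, -6.5]
gripper_width: 45.0
gripper_force: 41.9
```

```bash
python3 -m creep '[[[0.022,0,0.002,0,0,0,0.3],[0.044,0,0.006,0,0,0,0.3],[0.066,0,0.01,0,0,0,0.3],[0.087,0,0.015,0,0,0,0.3],[0.108,0,0.021,0,0,0,0.3],[0.129,0,0.029,0,0,0,0.3],[0.149,0,0.038,0,0,0,0.3],[0.169,0,0.048,0,0,0,0.3]]]' 40
```

```text
t: 11.8
tool_pos: [588.3, -96.6, 258.9]
tcp_rot: [-3.139, -0.003, 1.892]
contact_force: [-4.7, -1.0, 4.1]
gripper_width: 45.3
gripper_force: 43.3
```

```bash
python3 -m creep '[[[0.019,0,0.011,0,0,0,0.3],[0.037,0,0.024,0,0,0,0.3],[0.055,0,0.037,0,0,0,0.3],[0.071,0,0.052,0,0,0,0.3],[0.087,0,0.067,0,0,0,0.3],[0.102,0,0.084,0,0,0,0.3],[0.116,0,0.101,0,0,0,0.3],[0.128,0,0.119,0,0,0,0.3]]]' 40
```

```text
t: 12.6
tool_pos: [566.9, -34.1, 198.1]
tcp_rot: [-3.136, -0.006, 1.893]
contact_force: [-4.9, 0.9, 3.6]
gripper_width: 45.2
gripper_force: 45.6
```

```bash
python3 -m creep '[[[0.01,0,0.016,0,0,0,0.3],[0.019,0,0.032,0,0,0,0.3],[0.025,0,0.045,0,0,0,0.3],[0.031,0,0.058,0,0,0,0.3],[0.037,0,0.072,0,0,0,0.3],[0.042,0,0.086,0,0,0,0.3],[0.045,0,0.096,0,0,0,0.3],[0.048,0,0.107,0,0,0,0.3]]]' 40
```

```text
t: 13.4
tool_pos: [558.8, -10.6, 144.3]
tcp_rot: [-3.135, -0.008, 1.894]
contact_force: [-4.8, 2.1, 2.3]
gripper_width: 45.5
gripper_force: 48.2
```

```bash
python3 -m creep '[[[0.002,0,0.007,0,0,0,0.3],[0.004,0,0.014,0,0,0,0.3],[0.005,0,0.02,0,0,0,0.3],[0.006,0,0.025,0,0,0,0.3],[0.007,0,0.031,0,0,0,0.3],[0.008,0,0.034,0,0,0,0.3],[0.008,0,0.034,0,0,0,0.3]]]' 40
```

```text
t: 14.1
tool_pos: [557.5, -6.8, 127.1]
tcp_rot: [-3.135, -0.008, 1.894]
contact_force: [-5.0, 2.0, 1.0]
gripper_width: 45.3
gripper_force: 49.0
```

```bash
python3 -m creep '[[[0,0,0.002,0,0,0,0.3],[0,0,0.004,0,0,0,0.3],[0,0,0.006,0,0,0,0.3],[0,0,0.008,0,0,0,0.3],[0,0,0.008,0,0,0,0.3]]]' 40
```

```text
t: 14.6
tool_pos: [557.3, -6.3, 123.2]
tcp_rot: [-3.134, -0.009, 1.894]
contact_force: [-5.2, 2.7, 0.7]
gripper_width: 44.8
gripper_force: 49.3
```

```bash
python3 -m creep '[[[0,0,0.002,0,0,0,0.3],[0,0,0.004,0,0,0,0.3],[0,0,0.006,0,0,0,0.3],[0,0,0.008,0,0,0,0.3],[0,0,0.008,0,0,0,0.3]]]' 40
```

```text
t: 15.1
tool_pos: [557.2, -5.9, 120.2]
tcp_rot: [-3.134, -0.009, 1.894]
contact_force: [-7.2, 4.2, 8.6]
gripper_width: 45.3
gripper_force: 50.1
```

```bash
python3 -m creep '[[[0,0,0.003,0,0,0,0.3],[0,0,0.005,0,0,0,0.3],[0,0,0.005,0,0,0,0.3]]]' 40
python3 - <<'E'
from h import *
a=imaging.snapshot('scene')[150:290,330:530];b=imaging.snapshot('top')
a=cv2.resize(a,None,fx=4,fy=4,interpolation=cv2.INTER_CUBIC);cv2.imwrite('pics/e1.png',a)
E
```

```text
t: 15.4
tool_pos: [557.2, -5.9, 120.0]
tcp_rot: [-3.135, -0.01, 1.894]
contact_force: [-11.2, 4.6, 23.6]
gripper_width: 45.6
gripper_force: 51.4
```

View pics/e1.png

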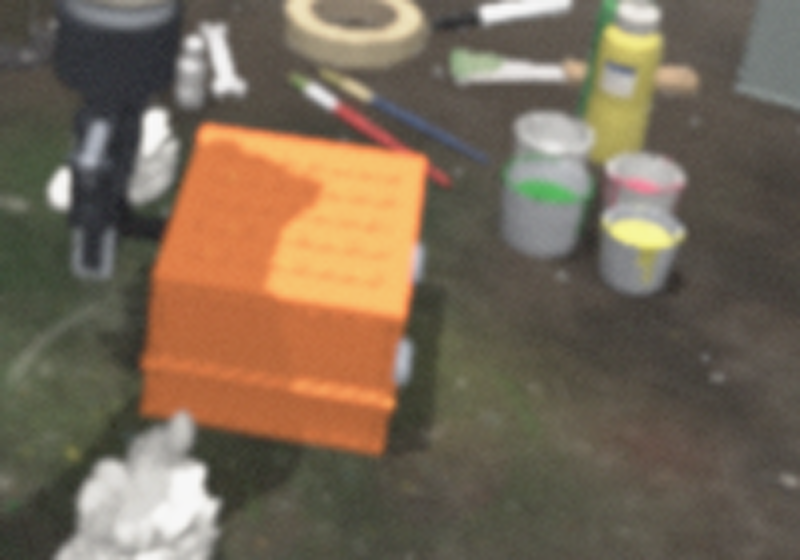

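The lid is fully seated: its rim meets the base all along, and the contact is stiff at z 120. I'll ease off, release and retreat.

```bash
python3 -m creep '[[[0,0,-0.006,0,0,0,0.3],[0,0,-0.006,0,0,0,0.6],[0,0,-0.006,0,0,0,0.8],[0,0,-0.006,0,0,0,1],[0,0,-0.006,0,0,0,1],[0,0,-0.006,0,0,0,1]]]' 40
python3 -m creep '[[[0,0,-0.03,0,0,0,1],[0,0,-0.08,0,0,0,1],[0,0,-0.16,0,0,0,1],[0,0,-0.25,0,0,0,1],[0,0,-0.3,0,0,0,1],[0,0,-0.34,0,0,0,1],[0,0,-0.34,0,0,0,1],[0,0,-0.34,0,0,0,1]]]'
python3 - <<'E'
from h import *
a=imaging.snapshot('scene')[140:310,200:500];cv2.imwrite('pics/e2.png',cv2.resize(a,None,fx=2.6,fy=2.6))
E
```

```text
t: 16.1
tool_pos: [561.2, -10.6, 120.8]
tcp_rot: [-3.142, -0.0, 1.892]
contact_force: [-0.1, -0.6, -0.0]
gripper_width: 85.3
gripper_force: 0.0
t: 16.9
tool_pos: [560.8, -10.5, 290.7]
tcp_rot: [-3.141, -0.0, 1.892]
contact_force: [0.5, 0.2, -0.1]
gripper_width: 85.2
gripper_force: 0.0
```

View pics/e2.png

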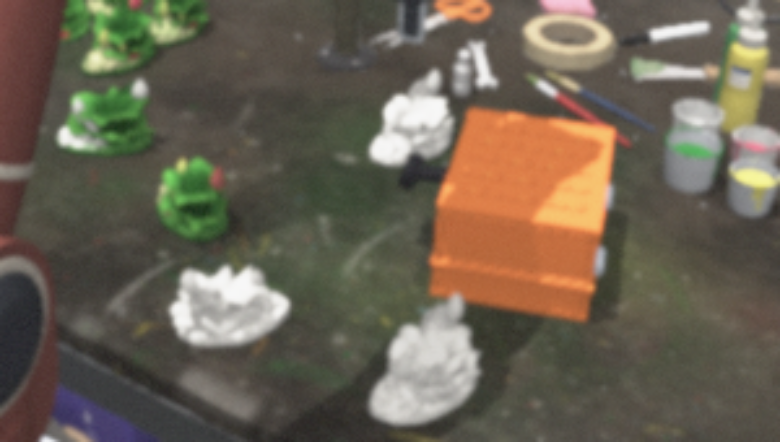

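The lid is closed and released with the gripper clear of it, and the bystanders stand where they were.

```bash
python3 -c "
from rig import order
print(order.hand_in())"
```

```text
the job is handed in; nothing more can be done
None
```

The leftmost bare white lotus is standing upright and lengthwise in the case, the lid was lowered by hand until fully closed, the painted lotuses were left where they stood, and the job is handed in at about 17 s of the 62 s allowed.

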